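Move the tall chopping board from the drying rack to the holder

TASK

The tallest of the three wooden chopping boards in the drying rack is dry: grip it by its top edge, slide it up out of its slot and stand it on its lower long edge in the empty upright plywood holder. Set it down on the holder's floor while you still hold it, do not drop it, then let go; leave the other two boards and the salt grinder where they are.

Things in the scene. Friction and masses are not known exactly. Their poses are not given: they have to be found in the camera images.
- tall_board: The board to move, in any of the three slots: light wood, 160 mm long (x), 8 mm thick (y), 165 mm tall (z), about 0.16 kg; rectangle with a 26 x 23 mm hanging hole near one upper corner (x 36 to 62, z 130 to 153 mm). Origin: centre of its lower edge; z points up to the top edge at 165 mm. The tallest of the three by 35 mm or more.
- low_board: Bystander in the rack: plain rectangular board of the same wood, 160 mm long (x), 8 mm thick (y), 115 mm tall. Origin: centre of its lower edge.
- round_board: Bystander in the rack: board of the same wood with widely rounded upper corners (45 mm radius), 160 mm long (x), 8 mm thick (y), 130 mm tall. Origin: centre of its lower edge.
- rack: Fixed drying rack: white tray 180 (x) x 150 mm (y), floor 12 mm above the counter, end lips 24 mm high at x = +-87 mm. Three slots along x, at y = -54, 0, +54 mm: each the 12 mm gap between two steel wire hoops (5 mm wire, 120 mm long, tops 78 mm above the counter). Origin: centre of the underside; the boards' thickness lies along its y.
- holder: Fixed empty upright holder of plywood, an open-topped narrow box 202 mm long (its x), 48 mm wide (its y), 80 mm high; walls 6 mm, so the inside is 190 x 36 mm; inner floor 6 mm above the counter. Origin: centre of the underside.
- salt_grinder: Bystander: chrome salt grinder, 48 mm diameter, 120 mm tall. Origin: centre of the underside.

How it is judged:
On the way, in this order (a step that is already met when the one before it is completed fails the run):
1. The tall board is held in the fingers with its lower edge above the tops of the rack's hoops (more than 85 mm above the counter) (z of tall_board in the frame of rack above 0.085 m and contact force between the fingers and tall_board above 0.5 N), for 0.1 s.
2. Still held in the fingers, the board stands in the holder with its lower edge within 8 mm of the holder's floor (x of tall_board in the frame of holder between -0.025 and 0.025 m and y of tall_board in the frame of holder between -0.018 and 0.018 m and z of tall_board in the frame of holder between -0.002 and 0.014 m and angle between tall_board's own z axis and vertical below 0.35 rad and contact force between the fingers and tall_board above 0.5 N), for 0.1 s.
At the end, for the whole second after the job is handed in: The tall board rests in the upright holder on its lower long edge, within 8 mm of the holder's floor, mid-edge within 25 mm lengthwise and 18 mm crosswise of the holder's middle; it may lean up to 20 degrees and lie up to 23 degrees off the holder's direction (x of tall_board in the frame of holder between -0.025 and 0.025 m and y of tall_board in the frame of holder between -0.018 and 0.018 m and z of tall_board in the frame of holder between -0.002 and 0.014 m and angle between tall_board's own z axis and vertical below 0.35 rad and angle between the y axis of tall_board and the y axis of holder, either way round below 0.4 rad and linear speed of tall_board below 0.03 m/s and angular speed of tall_board below 0.3 rad/s); the robot touches nothing.
It fails at once if One of the other two boards is moved more than 25 mm (distance of any of low_board, round_board from where it was at the start of the episode above 0.025 m).
It fails at once if The salt grinder is moved more than 25 mm (distance of salt_grinder from where it was at the start of the episode above 0.025 m).
It also fails if it takes over 54 s, if anything falls off the work surface, if the arm or the gripper's body presses on something with over 40 N, if the wrist force passes 120 N, or if a joint passes its speed limit or range.

ROBOT

A 6-joint arm with a two-finger parallel gripper is mounted at the origin on the work surface. World frame = base frame: x ahead of the robot, y to its left, z up, the work surface at z = 0. Lengths are in m, angles in rad, forces in N, time in s.
With the tool pointing down it reaches from about 0.375 to 0.9 m from the base axis. Payload 3.1 kg.
Tool frame: the origin (TCP) lies at the very end of the fingers, on their centre line; the grasp point (between the pads) lies 19 mm behind it (manip.pinch_z is the distance from the TCP to the grasp point, in m); z points along the fingers, y is the line along which they close (so a half turn about z gives the same grasp; the last joint's range is limited). The gripper opens to 85 mm and grips with 20 to 120 N. Pads are 22 mm wide; open, the fingers measure 114 mm over their backs; the gripper's body (76 mm by 85 mm) begins 54 mm behind the grasp point. The pads swing forward as they close: fully open they stand 13 mm farther back than shut.
Start: joints at [1.081, 0.527, 1.433, -0, 1.181, -0.178], TCP at [0.192, 0.595, 0.202] pointing down, gripper open.
Joint ranges: [-3.08, 3.08], [-0.75, 2.2], [0.22, 2.44], [-1.43, 4.57], [0, 2.65], [-2.85, 2.85]. Speed limits (rad/s): [2.79, 2.79, 3.14, 3.14, 3.14, 3.14].

INTERFACE

Orientations are given as a unit quaternion [x, y, z, w].
In Python, from station import manip gives the robot as it stands.
- The arm moves only by the tool servo_tool, never from a script. Its argument "commands" is one flat list of numbers, 7 for each row, row after row: the shift along the tool's x, y, z each as a share of 500 mm, from -1 to 1, then the turn, a rotation vector about the tool's x, y, z each as a share of 360 degrees, from -1 to 1, then the opening, from -1 (shut) to 1 (fully open). In form: [dx, dy, dz, rx, ry, rz, claw, dx, dy, dz, rx, ry, rz, claw, ...]. A call has 1 to 12 rows; each row shifts and turns the commanded pose from where the row before left it, along the tool's axes as they then stand; what a row does not reach is not made up. A row lasts 1/12 s, in which the tool goes at most 41.7 mm and 7.16 degrees, less where a joint would pass 70% of its speed; a pose out of reach is approached as far as the arm can. A call with a number of a shift or a turn outside -1 to 1 is refused whole. A call with a gripper value outside its range is refused whole. The fingers move at their own pace and stop on an object; "force" is the grip in N (left out, the last holds). Time passes only in rows, so rows that do not move let the fingers close. It gives the time, the measured TCP pose, the force, the opening and the grip force at its end, in the units of the state.
- manip.sense(): the state, without advancing time (a new reading comes with each control period).
- manip.snapshot(name): name is "scene" or "top" or "wrist"; returns a dict with "img" (384x512x3 uint8, red, green, blue), "mtx" (3x3 intrinsics, pixels), "world_to_cam" (4x4, takes a point from world to camera coordinates). Camera axes: x right, y up, looking along -z (the intrinsics and any distortion apply to the point x, -y, -z); pixel columns grow to the right and rows downward; lengths in m; the calibration is good to about 2 mm. A picture is of the moment at which its call begins. There is no depth.
- manip.sign_off(): hands the job in; it is judged then, once.
Trained networks look in a picture, given as the dict that the camera call returned (one of the last four; its "shot" number tells which), for a name from the list of things; names that differ only in an ending like _2 or _b are one class to them, and where a whole thing is asked for, a point or a joint stands for the part that bears it (a point fixed in the world has none). Each returns a list of dicts, best first, with "conf" (0 to 1); they miss things now and then, are a little off and sometimes report something else, mostly with a low value. They report only what shows in the picture. A call takes as long as a camera call.
- manip.look_for(picture, query): "box" ([left, top, width, height] in pixels, round what is visible of it).
- manip.silhouettes(picture, query): "pixels" (384x512 bool, what is visible of it) and "box" ([left, top, width, height] in pixels, round what is visible of it).
The state is a dict: "t": time; "q": joint angles; "qd": joint speeds; "tau": joint torques, N m; "tcp_pos": TCP position; "tool_rot": TCP orientation; "force": force on the tool from outside, world axes, zero at the start; "ft_torque": the same for the moment, N m; "finger_gap": opening from 0.0 (shut) to 1.0 (fully open); "gripper_force": force on a finger pad.
Only numpy, scipy, OpenCV 4.12 (cv2) and the standard library are available. Lean on these libraries where they do the work, as an engineer would, in place of code of your own. Each camera call takes 0.05 s, during which the arm holds its last target. There are 200 camera calls.

## Working session

There is one attempt and no reset: what is moved stays moved. The work goes in short steps, Python scripts to look and compute and a tool call to move; the robot and the scene stay as the last step left them, time stands still between calls to the robot, and variables do not carry over. Pictures are saved under pics/ and viewed, at most 10 in all, crops included, and the job is handed in when it is done.

Besides the shell and the picture viewer there is one more tool, called after "Call:" as name(argument=value, ...), one argument or row to a line, values as JSON. servo_tool: Moves the arm, as the interface text tells. Its arguments: {"type":"object","properties":{"commands":{"type":"array"},"force":{"type":"number"}},"required":["commands"]}

```bash
mkdir -p pics
python3 - <<'E'
from station import manip
import cv2,numpy as np,pickle
s=manip.sense();print(s['t'],s['tcp_pos'],s['tool_rot'])
ims=[]
for n in("scene","top"):
    p=manip.snapshot(n);ims.append(p['img'])
    print(n,np.round(p['mtx'],1).tolist(),np.round(p['world_to_cam'],3).tolist())
    for q in("tall_board","low_board","round_board","rack","holder","salt_grinder"):
        print(q,[(np.round(d['box']).tolist(),round(d['conf'],2)) for d in manip.look_for(p,q)[:3]])
    pickle.dump({k:p[k] for k in('img','mtx','world_to_cam')},open(n+'.pkl','wb'))
    cv2.imwrite(f'pics/{n}0.png',cv2.resize(p['img'][:,:,::-1],(768,576)))
E
```

```text
0.0 [0.19132495 0.59413716 0.20051541] [ 1.55276107e-01  9.87870466e-01 -1.06415187e-03 -3.74879264e-04]
scene [[391.3, 0.0, 251.2], [0.0, 391.3, 192.1], [0.0, 0.0, 1.0]] [[0.42, 0.907, -0.003, -0.232], [-0.657, 0.306, 0.689, 0.353], [0.626, -0.288, 0.725, -1.22], [0.0, 0.0, 0.0, 1.0]]
tall_board [([307.0, 83.0, 49.0, 99.0], 0.85)]
low_board [([342.0, 120.0, 29.0, 54.0], 0.62)]
round_board [([282.0, 112.0, 49.0, 77.0], 0.87)]
rack [([275.0, 144.0, 95.0, 53.0], 0.83)]
holder [([124.0, 149.0, 51.0, 95.0], 0.94)]
salt_grinder [([260.0, 180.0, 21.0, 53.0], 0.59)]
top [[452.3, 0.0, 254.6], [0.0, 452.3, 191.6], [0.0, 0.0, 1.0]] [[-0.036, -0.999, 0.004, 0.019], [0.974, -0.034, 0.226, -0.568], [-0.226, 0.012, 0.974, -0.833], [0.0, 0.0, 0.0, 1.0]]
tall_board [([138.0, 157.0, 27.0, 101.0], 0.7)]
low_board [([120.0, 172.0, 16.0, 94.0], 0.75)]
round_board [([177.0, 173.0, 15.0, 84.0], 0.67), ([124.0, 172.0, 78.0, 99.0], 0.57)]
rack [([125.0, 172.0, 74.0, 96.0], 0.58)]
holder [([342.0, 179.0, 40.0, 103.0], 0.85)]
salt_grinder [([246.0, 142.0, 20.0, 36.0], 0.69)]
```

View pics/scene0.png

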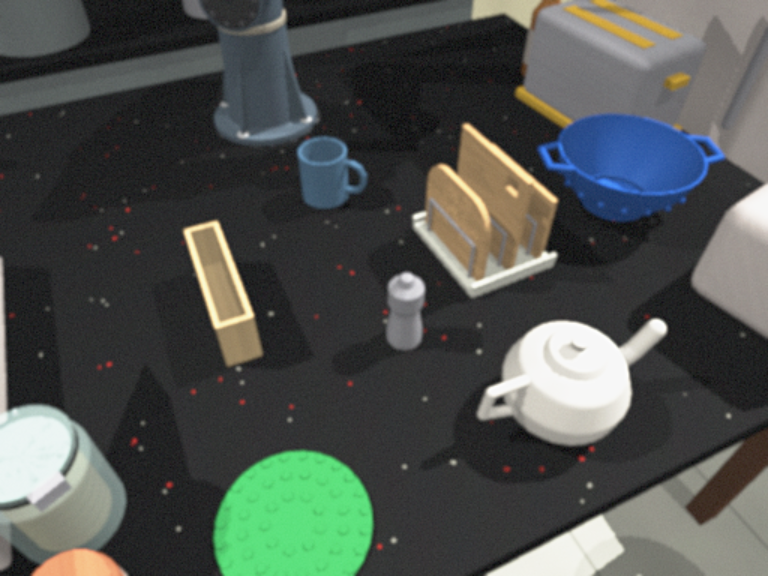

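View pics/top0.png

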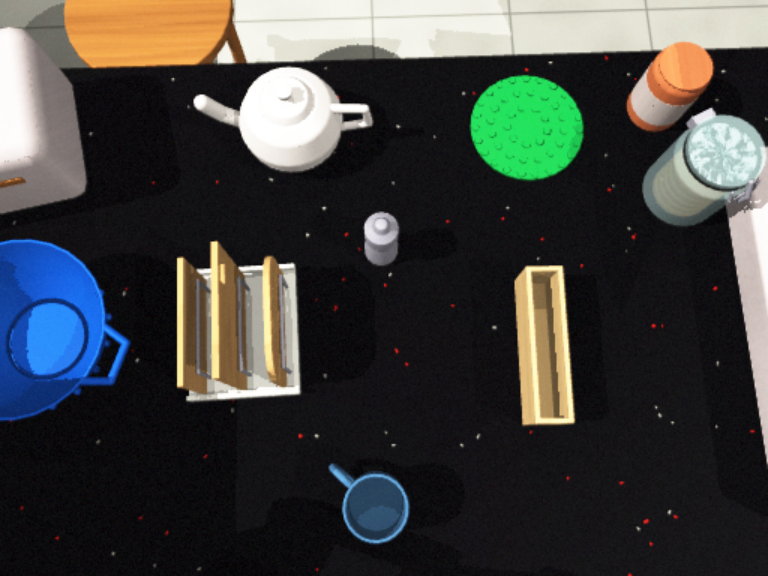

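The tall board is in the middle slot (768-px top view about (215–240, 243–388)), with its hole at the far (+x) end. The holder rim is at about (526–573, 267–425). I'll zoom in for corners.

Run:
```python
import cv2,numpy as np,pickle
i=pickle.load(open('top.pkl','rb'))['img'][:,:,::-1]
a=cv2.resize(i[150:290,105:215],None,fx=4,fy=4,interpolation=cv2.INTER_CUBIC)
b=cv2.resize(i[150:290,325:405],None,fx=4,fy=4,interpolation=cv2.INTER_CUBIC)
cv2.imwrite('pics/crop.png',np.hstack([a,b]))
```

```text
(no output)
```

View pics/crop.png

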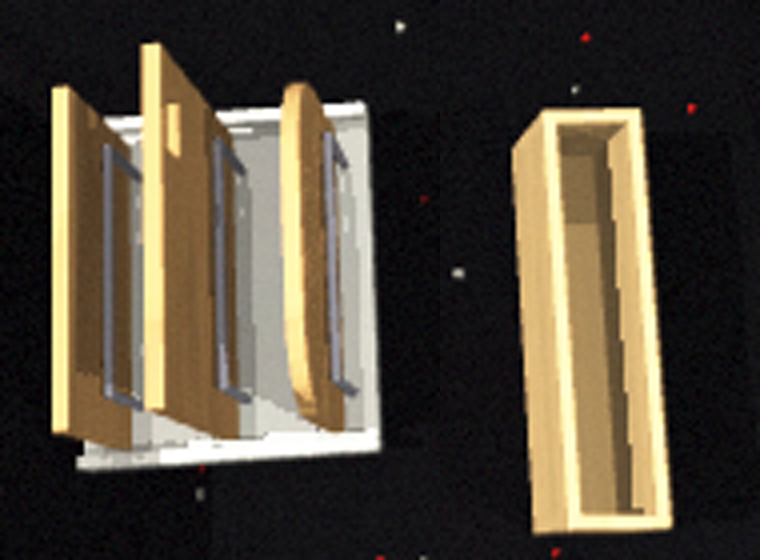

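The tall board's top edge runs from (151,44) to (154,409) in the crop. The holder's rim corners are (543,110), (640,110), (671,525) and (568,530).

```bash
cat > h.py <<'E'
import numpy as np
def ray(P,u,v,z):
    W=P['world_to_cam'];K=P['mtx'];R=W[:3,:3];C=-R.T@W[:3,3]
    d=R.T@np.array([(u-K[0,2])/K[0,0],-(v-K[1,2])/K[1,1],-1]);return C+d*(z-C[2])/d[2]
def proj(P,X):
    W=P['world_to_cam'];K=P['mtx'];c=W[:3,:3]@X+W[:3,3];p=K@np.array([c[0],-c[1],-c[2]]);return p[:2]/p[2]
E
python3 - <<'E'
from h import *;import pickle
P=pickle.load(open('top.pkl','rb'));S=pickle.load(open('scene.pkl','rb'))
np.set_printoptions(precision=4,suppress=True)
b=[ray(P,105+u/4,150+v/4,.177) for u,v in((151,44),(154.5,409))]
print('board',b,np.linalg.norm(b[0]-b[1]),(b[0]+b[1])/2)
h=np.array([ray(P,325+(u-440)/4,150+v/4,.08) for u,v in((543,110),(640,110),(671,527),(568,530))])
print('holder',h,np.linalg.norm(h-np.roll(h,-1,0),axis=1),h.mean(0))
for n,(A,B) in dict(board=b,hold=((h[0]+h[1])/2,(h[2]+h[3])/2)).items():
    d=A-B;print(n,'yaw',np.degrees(np.arctan2(d[1],d[0])))
print('scene proj x1.5: board',[proj(S,x)*1.5 for x in b],'hold',[proj(S,x)*1.5 for x in h])
g=ray(P,381/1.5,225/1.5,.115);print('grinder',g)
from scipy.spatial.transform import Rotation as R
print(R.from_quat([.155276,.98787,-.001064,-.000375]).as_matrix())
E
```

```text
board [array([0.6043, 0.1952, 0.177 ]), array([0.4443, 0.1905, 0.177 ])] 0.160014671809551 [0.5243 0.1929 0.177 ]
holder [[ 0.5866 -0.1906  0.08  ]
 [ 0.585  -0.2383  0.08  ]
 [ 0.3837 -0.2335  0.08  ]
 [ 0.384  -0.1853  0.08  ]] [0.0478 0.2014 0.0482 0.2027] [ 0.4848 -0.2119  0.08  ]
board yaw 1.6783818722290977
hold yaw -1.4366541151427472
scene proj x1.5: board [array([528.4796, 182.6698]), array([462.8933, 124.5769])] hold [array([251.0277, 316.1048]), array([213.2826, 327.5286]), array([182.5618, 229.7636]), array([215.3097, 220.8413])]
grinder [ 0.6383 -0.0018  0.115 ]
[[-0.9518  0.3068 -0.0011]
 [ 0.3068  0.9518 -0.002 ]
 [ 0.0004 -0.0022 -1.    ]]
```

Call:
servo_tool(
  commands=[0,0,-0.07,0,0,0,-0.1,0,0,-0.07,0,0,0,-0.1,0,0,-0.07,0,0,0,-0.1,-0.06,-0.038,0,0,0,0,-0.1,-0.06,-0.038,0,0,0,0,-0.1,-0.06,-0.038,0,0,0,0,-0.1,-0.06,-0.038,0,0,0,0,-0.1,-0.06,-0.038,0,0,0,0,-0.1,-0.06,-0.038,0,0,0,0,-0.1,-0.06,-0.038,0,0,0,0,-0.1,-0.06,-0.038,0,0,0,0,-0.1,-0.06,-0.038,0,0,0,0,-0.1],
  force=40,
)

```text
t: 1.7
tcp_pos: [0.397, 0.3478, 0.3068]
tool_rot: [0.155, 0.988, 0.0, 0.0]
force: [0.7, -0.4, 0.5]
finger_gap: 0.446
gripper_force: 0.0
```

Call:
servo_tool(
  commands=[-0.06,-0.038,0,0,0,-0.0,-0.1,-0.06,-0.038,0,0,0,0,-0.1,-0.06,-0.038,0,0,0,0,-0.1,-0.06,-0.038,0,0,0,0,-0.1,-0.06,-0.038,0,0,0,0,-0.1,0,0,0,0,0,-0.0181,-0.1,0,0,0,0,0,-0.0181,-0.1,0,0,0,0,0,-0.0181,-0.1,0,0,0,0,0,0,-0.1,0,0,0,0,0,0,-0.1],
)

```text
t: 2.53
tcp_pos: [0.5098, 0.2127, 0.3065]
tool_rot: [-0.013, 1.0, -0.0, -0.0]
force: [-0.5, 0.1, -0.3]
finger_gap: 0.446
gripper_force: 0.0
```

Run:
```python
from station import manip
from h import *
from scipy.spatial.transform import Rotation as R
import cv2,pickle
s=manip.sense();M=R.from_quat(s['tool_rot']).as_matrix()
print(s['t'],s['tcp_pos'],M.round(4),s['finger_gap'],s['q'])
print('to (.524,.193,.19) in shares',M.T@(np.array([.524,.193,.19])-s['tcp_pos'])/.5)
p=manip.snapshot('wrist');pickle.dump({k:p[k] for k in('img','mtx','world_to_cam')},open('w.pkl','wb'))
print([proj(p,np.array(x)) for x in((.6043,.1952,.177),(.4443,.1905,.177))])
print([(np.round(d['box']),d['conf']) for d in manip.look_for(p,'tall_board')])
cv2.imwrite('pics/w1.png',cv2.resize(p['img'][:,:,::-1],(768,576)))
```

```text
2.5333 [0.50979887 0.21274946 0.30652635] [[-0.9997 -0.0264 -0.    ]
 [-0.0264  0.9997 -0.    ]
 [ 0.     -0.     -1.    ]] 0.4457140696071766 [ 1.93053455e-01  3.20329815e-01  1.47728654e+00 -3.46594224e-05
  1.34401262e+00 -1.40411726e+00]
to (.524,.193,.19) in shares [-0.02735748 -0.04022523  0.23305345]
[array([232.72352835, 269.1335305 ]), array([229.13998946,  98.13608722])]
[(array([226.,  98.,  20., 175.]), 0.88)]
```

View pics/w1.png

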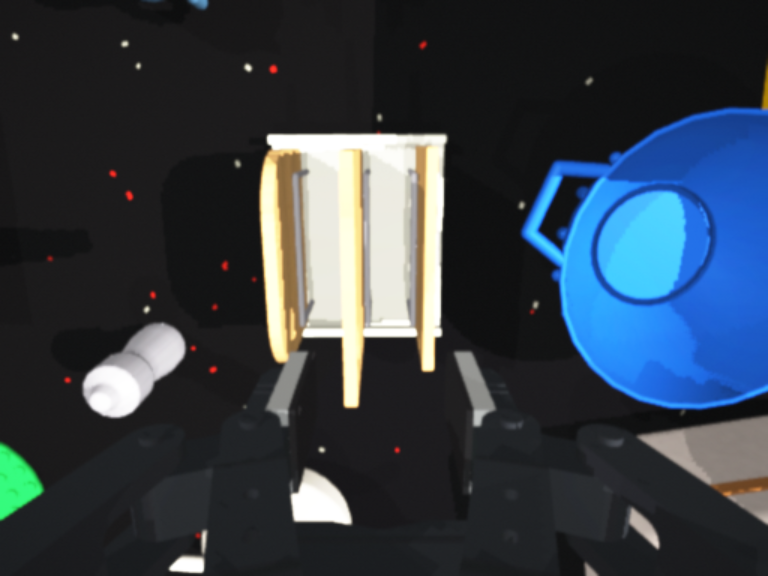

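The wrist view shows the board's top edge at 768-px (350,150)–(351,406), within about 3 mm of the prediction. The path down between the fingers is clear.

Call:
servo_tool(
  commands=[-0.0274,-0.0371,0,0,0,0,-0.1,0,0,0.06,0,0,0,-0.1,0,0,0.06,0,0,0,-0.1,0,0,0.06,0,0,0,-0.1,0,0,0.05,0,0,0,-0.1,0,0,0.03,0,0,0,-0.1,0,0,0.03,0,0,0,-0.1,0,0,0.029,0,0,0,-0.1,0,0,0,0,0,0,-0.1,0,0,0,0,0,0,-0.1],
)

```text
t: 3.47
tcp_pos: [0.5236, 0.1949, 0.1466]
tool_rot: [-0.014, 1.0, -0.0, -0.001]
force: [-1.1, 1.5, -0.5]
finger_gap: 0.447
gripper_force: 0.0
```

Call:
servo_tool(
  commands=[0,0,0,0,0,0,-0.4,0,0,0,0,0,0,-0.5,0,0,0,0,0,0,-0.6,0,0,0,0,0,0,-0.7,0,0,0,0,0,0,-0.8,0,0,0,0,0,0,-0.9,0,0,0,0,0,0,-1,0,0,0,0,0,0,-1,0,0,0,0,0,0,-1,0,0,0,0,0,0,-1,0,0,0,0,0,0,-1,0,0,0,0,0,0,-1],
  force=40,
)

```text
t: 4.47
tcp_pos: [0.5243, 0.1947, 0.1473]
tool_rot: [-0.015, 1.0, 0.0, 0.0]
force: [-0.1, -1.1, 3.6]
finger_gap: 0.003
gripper_force: 1.9
```

The gap closed to 0.003 where about 0.09 was expected, so the grip may have missed. I'll look.

Run:
```python
from station import manip
import cv2,numpy as np
s=manip.sense();print(s['finger_gap'],s['gripper_force'],s['force'])
w=manip.snapshot('wrist')['img'];c=manip.snapshot('scene')['img']
cv2.imwrite('pics/g1.png',np.hstack([cv2.resize(w,(480,360)),cv2.resize(c[50:230,230:390],(320,360))])[:,:,::-1])
```

```text
0.0027553881464909198 1.942180708520027 [-0.14712778 -1.056194    3.61302771]
```

View pics/g1.png

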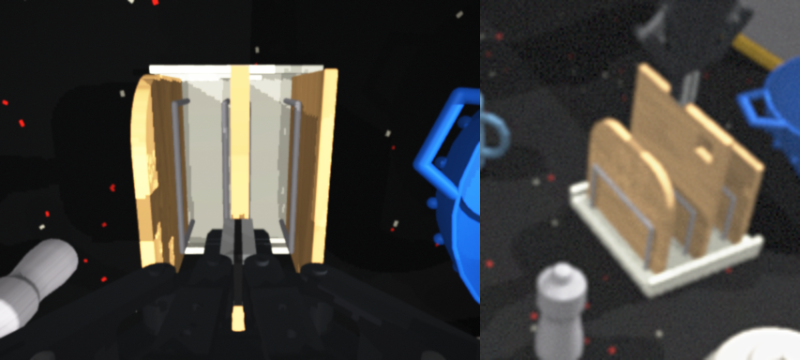

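Run:
```python
from station import manip
from h import *
import cv2
p=manip.snapshot('wrist');c=manip.snapshot('scene');t=manip.snapshot('top')
T=manip.sense()['tcp_pos']
for n,q in(('w',p),('s',c),('t',t)):print(n,proj(q,T),proj(q,np.array([.524,.1929,.177])))
f=lambda i,y,x,h,w:cv2.resize(i[y:y+h,x:x+w],(266,400),interpolation=cv2.INTER_CUBIC)
cv2.imwrite('pics/g2.png',np.hstack([f(p['img'],225,213,120,80),f(c['img'],60,290,120,80),f(t['img'],140,110,120,80)])[:,:,::-1])
```

```text
w [253.52359138 228.90525075] [249.52738065 252.92428363]
s [327.92101198 112.90103621] [329.07005398 101.1776828 ]
t [146.07195314 208.8505654 ] [143.16799325 205.72561526]
```

View pics/g2.png

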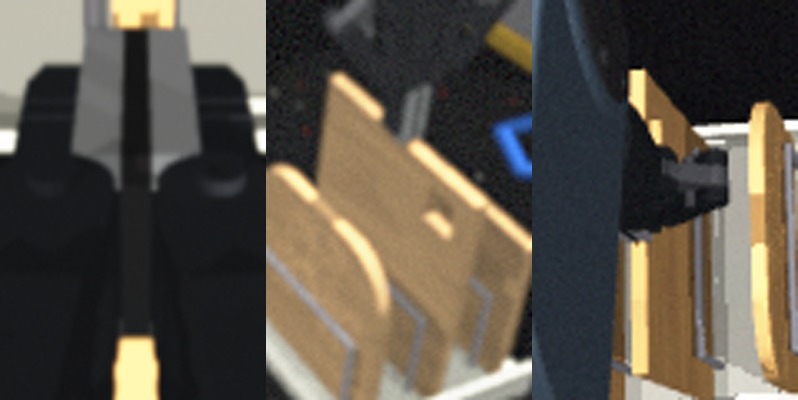

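Call:
servo_tool(
  commands=[0,0,-0.02,0,0,0,-1,0,0,-0.02,0,0,0,-1,0,0,0,0,0,0,-1,0,0,0,0,0,0,-1],
)

```text
t: 5.05
tcp_pos: [0.5246, 0.1948, 0.1678]
tool_rot: [-0.015, 1.0, 0.0, 0.001]
force: [-0.1, 0.3, -0.1]
finger_gap: 0.001
gripper_force: 0.0
```

Run:
```python
from station import manip
from h import *
import cv2
p=manip.snapshot('wrist');c=manip.snapshot('scene')
print([(n,np.round(d['box']),round(d['conf'],2)) for n,q in(('w',p),('s',c)) for d in manip.look_for(q,'tall_board')])
print(manip.sense()['force'],manip.sense()['finger_gap'])
f=lambda i,y,x,h,w:cv2.resize(i[y:y+h,x:x+w],(400,500),interpolation=cv2.INTER_CUBIC)
cv2.imwrite('pics/g3.png',np.hstack([f(p['img'],200,200,125,100),f(c['img'],50,280,125,100)])[:,:,::-1])
```

```text
[('w', array([246.,  74.,  19., 278.]), 0.79), ('w', array([300.,  73.,  49., 217.]), 0.64), ('w', array([166.,  73., 174., 188.]), 0.33), ('s', array([306.,  85.,  53.,  98.]), 0.89), ('s', array([123., 152.,  55.,  92.]), 0.67)]
[-0.89661604  0.38600992 -0.50920042] 0.0010986999813291766
```

View pics/g3.png

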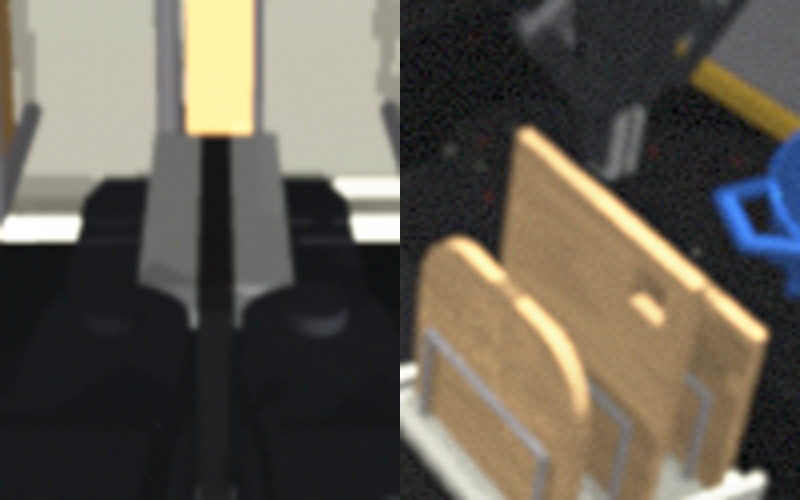

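Run:
```python
from station import manip
from h import *
p=manip.snapshot('wrist');c=manip.snapshot('scene')
T=manip.sense()['tcp_pos'];print(T)
C=lambda P:-P['world_to_cam'][:3,:3].T@P['world_to_cam'][:3,3]
print('wcam',C(p),'scam',C(c),p['mtx'][0])
for dz in(0,.01,.02,.03):
  for dx in(-.011,0,.011):
    print(dz,dx,proj(p,T+[dx,0,dz]).round(),proj(c,T+[dx,0,dz]).round(),proj(c,T+[dx,.01,dz]).round())
```

```text
[0.52374854 0.19464796 0.16661162]
wcam [0.45462372 0.19247929 0.3386452 ] scam [ 1.09300822 -0.24868502  0.63997712] [344.91624991   0.         253.45080047]
0 -0.011 [254. 209.] [326. 102.] [330. 101.]
0 0 [254. 229.] [329. 105.] [333. 104.]
0 0.011 [253. 248.] [332. 108.] [336. 107.]
0.01 -0.011 [254. 216.] [327.  98.] [331.  97.]
0.01 0 [254. 236.] [330. 101.] [334. 100.]
0.01 0.011 [253. 256.] [333. 104.] [337. 103.]
0.02 -0.011 [254. 223.] [328.  94.] [332.  93.]
0.02 0 [254. 245.] [330.  97.] [334.  96.]
0.02 0.011 [253. 265.] [333. 100.] [337.  98.]
0.03 -0.011 [254. 231.] [328.  90.] [332.  89.]
0.03 0 [254. 254.] [331.  93.] [335.  92.]
0.03 0.011 [253. 276.] [334.  95.] [338.  94.]
```

The fingertips really sit about 30 mm behind the reported TCP: contact came at TCP z 0.147 with the board top at 0.177, and both views agree. So they had closed on top of the edge. I'll open, go deeper and grip again.

Call:
servo_tool(
  commands=[0,0,0,0,0,0,-0.1,0,0,0,0,0,0,-0.1,0,0,0,0,0,0,-0.1,0,0,0,0,0,0,-0.1,0,0,0,0,0,0,-0.1,0,0,0,0,0,0,-0.1,0,0,0.025,0,0,0,-0.1,0,0,0.025,0,0,0,-0.1,0,0,0.025,0,0,0,-0.1,0,0,0.018,0,0,0,-0.1,0,0,0,0,0,0,-0.1,0,0,0,0,0,0,-0.1],
)

```text
t: 6.35
tcp_pos: [0.5239, 0.1947, 0.1202]
tool_rot: [-0.015, 1.0, -0.0, -0.001]
force: [0.8, -0.5, 0.1]
finger_gap: 0.452
gripper_force: 0.0
```

Call:
servo_tool(
  commands=[0,0,0,0,0,0,-0.4,0,0,0,0,0,0,-0.5,0,0,0,0,0,0,-0.6,0,0,0,0,0,0,-0.7,0,0,0,0,0,0,-0.8,0,0,0,0,0,0,-0.9,0,0,0,0,0,0,-1,0,0,0,0,0,0,-1,0,0,0,0,0,0,-1,0,0,0,0,0,0,-1,0,0,0,0,0,0,-1,0,0,0,0,0,0,-1],
  force=50,
)

```text
t: 7.35
tcp_pos: [0.5245, 0.1948, 0.121]
tool_rot: [-0.015, 1.0, 0.0, 0.001]
force: [-0.7, -0.4, 5.7]
finger_gap: 0.084
gripper_force: 51.1
```

Call:
servo_tool(
  commands=[0,0,-0.02,0,0,0,-1,0,0,-0.03,0,0,0,-1,0,0,-0.03,0,0,0,-1,0,0,-0.03,0,0,0,-1,0,0,-0.03,0,0,0,-1,0,0,-0.03,0,0,0,-1,0,0,-0.03,0,0,0,-1,0,0,-0.03,0,0,0,-1,0,0,-0.04,0,0,0,-1,0,0,-0.04,0,0,0,-1,0,0,0,0,0,0,-1,0,0,0,0,0,0,-1],
)

```text
t: 8.35
tcp_pos: [0.5241, 0.1948, 0.2758]
tool_rot: [-0.015, 1.0, 0.0, 0.001]
force: [-0.2, -0.3, -2.7]
finger_gap: 0.081
gripper_force: 50.0
```

Run:
```python
from station import manip
from h import *
from scipy.spatial.transform import Rotation as R
import cv2
s=manip.sense();M=R.from_quat(s['tool_rot']).as_matrix();T=s['tcp_pos'];print(s['t'],T,s['finger_gap'],s['gripper_force'],s['force'])
w=manip.snapshot('wrist');c=manip.snapshot('scene')
zt=.177+T[2]-.121
print('expected top ends wrist',[(proj(w,np.array([x,y,zt]))*.78125).round() for x,y in((.6043,.197),(.4443,.1925))])
print('to target',M.T@(np.array([.4848,-.2119,T[2]])-T)/.5)
cv2.imwrite('pics/l1.png',np.hstack([cv2.resize(w['img'],(400,300)),cv2.resize(c['img'],(400,300))])[:,:,::-1])
```

```text
8.35 [0.52409627 0.19476252 0.27582665] 0.08063622410168501 50.013592690229416 [-0.17993232 -0.31183254 -2.67502652]
expected top ends wrist [array([198., 349.]), array([198.,  47.])]
to target [ 1.02494713e-01 -8.10659705e-01 -2.88433467e-04]
```

View pics/l1.png

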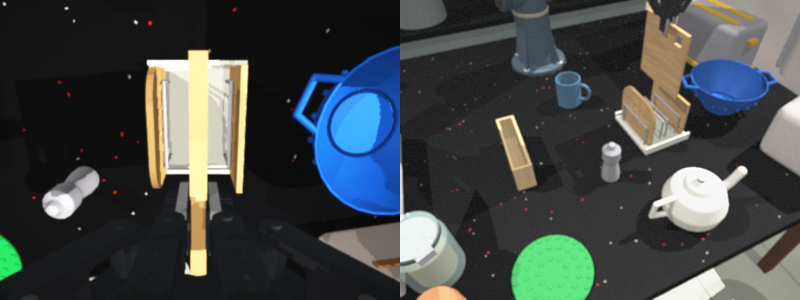

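Lifted cleanly: the board is held upright and the other boards stayed in place. Moving over to the holder.

Call:
servo_tool(
  commands=[0.004,-0.03,0,0,0,0,-1,0.007,-0.058,0,0,0,0,-1,0.007,-0.058,0,0,0,0,-1,0.007,-0.058,0,0,0,0,-1,0.007,-0.058,0,0,0,0,-1,0.007,-0.058,0,0,0,0,-1,0.007,-0.058,0,0,0,0,-1,0.007,-0.058,0,0,0,0,-1,0.007,-0.058,0,0,0,0,-1,0.007,-0.058,0,0,0,0,-1,0.007,-0.058,0,0,0,0,-1,0.007,-0.058,0,0,0,0,-1],
)

```text
t: 9.45
tcp_pos: [0.4919, -0.1411, 0.2736]
tool_rot: [-0.015, 1.0, 0.001, -0.002]
force: [0.0, 1.2, -2.1]
finger_gap: 0.085
gripper_force: 49.9
```

Call:
servo_tool(
  commands=[0.007,-0.058,0,0,0,0,-1,0.007,-0.058,0,0,0,0,-1,0.0045,-0.027,0,0,0,0,-1,0,0,0,0,0,0.0088,-1,0,0,0,0,0,0,-1,0,0,0,0,0,0,-1,0,0,0,0,0,0,-1,0,0,0,0,0,0,-1],
)

```text
t: 10.12
tcp_pos: [0.4861, -0.211, 0.2752]
tool_rot: [0.012, 1.0, 0.0, -0.0]
force: [0.7, 0.4, -1.8]
finger_gap: 0.082
gripper_force: 50.0
```

Run:
```python
from station import manip
from h import *
from scipy.spatial.transform import Rotation as R
import cv2
s=manip.sense();M=R.from_quat(s['tool_rot']).as_matrix();T=s['tcp_pos'];print(s['t'],T,M.round(4)[:,1],s['gripper_force'],s['force'])
w=manip.snapshot('wrist');t=manip.snapshot('top')
print('to target',M.T@(np.array([.4848,-.2119,T[2]])-T)/.5)
for n,P in(('w',w),('t',t)):
  print(n,'rim',[proj(P,np.array(x)).round(1) for x in((.5866,-.1906,.08),(.585,-.2383,.08),(.3837,-.2335,.08),(.384,-.1853,.08))],'edge',[proj(P,T+M@np.array([x,0,-.056])).round(1) for x in(-.08,.08)])
cv2.imwrite('pics/p1.png',np.hstack([cv2.resize(w['img'],(400,300)),cv2.resize(t['img'][100:300,250:450],(400,400))[:300]])[:,:,::-1])
```

```text
10.1167 [ 0.48612321 -0.21103056  0.27517436] [2.400e-02 9.997e-01 7.000e-04] 49.9549363553524 [ 0.72490328  0.36920455 -1.79078222]
to target [ 2.60394895e-03 -1.80184311e-03  6.78821200e-07]
w rim [array([273. , 246.3]), array([231.7, 245.9]), array([228.4,  60.5]), array([276.6,  59.6])] edge [array([253.6, 446.1]), array([253.8,  58.8])]
t rim [array([350.8, 177.5]), array([375. , 177.5]), array([382.7, 281.7]), array([357. , 282.5])] edge [array([405.1, 145.5]), array([415.5, 259.2])]
```

View pics/p1.png

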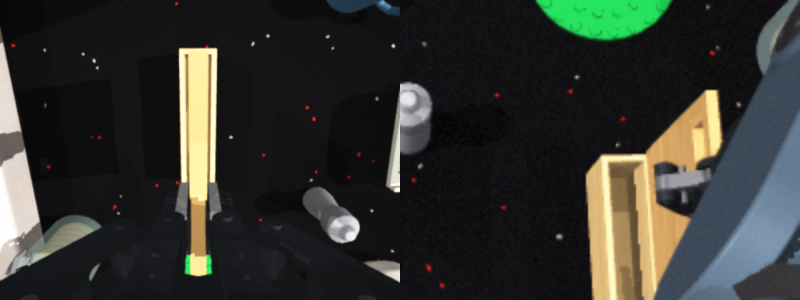

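The wrist view shows the board strip (about column 198) centred between the holder rims (180 and 217), so I'm descending.

Call:
servo_tool(
  commands=[0.0026,-0.0018,0.02,0,0,0,-1,0,0,0.03,0,0,0,-1,0,0,0.03,0,0,0,-1,0,0,0.03,0,0,0,-1,0,0,0.03,0,0,0,-1,0,0,0.03,0,0,0,-1,0,0,0.03,0,0,0,-1,0,0,0.03,0,0,0,-1,0,0,0.03,0,0,0,-1,0,0,0.02,0,0,0,-1,0,0,0.01,0,0,0,-1,0,0,0,0,0,0,-1],
)

```text
t: 11.22
tcp_pos: [0.4845, -0.2124, 0.1296]
tool_rot: [0.013, 1.0, 0.001, -0.001]
force: [0.3, 0.1, -2.5]
finger_gap: 0.086
gripper_force: 49.9
```

Call:
servo_tool(
  commands=[0,0,0.006,0,0,0,-1,0,0,0.005,0,0,0,-1,0,0,0.004,0,0,0,-1,0,0,0.004,0,0,0,-1,0,0,0.004,0,0,0,-1,0,0,0,0,0,0,-1,0,0,0,0,0,0,-1],
)

```text
t: 11.8
tcp_pos: [0.4849, -0.213, 0.119]
tool_rot: [0.013, 1.0, 0.0, -0.0]
force: [-0.4, -0.0, -2.1]
finger_gap: 0.084
gripper_force: 50.0
```

Call:
servo_tool(
  commands=[0,0,0.003,0,0,0,-1,0,0,0.003,0,0,0,-1,0,0,0,0,0,0,-1,0,0,0,0,0,0,-1,0,0,0,0,0,0,-1],
)

```text
t: 12.22
tcp_pos: [0.4849, -0.213, 0.116]
tool_rot: [0.013, 1.0, 0.0, -0.0]
force: [0.2, 0.3, -2.4]
finger_gap: 0.083
gripper_force: 50.0
```

Call:
servo_tool(
  commands=[0,0,0.002,0,0,0,-1,0,0,0,0,0,0,-1,0,0,0,0,0,0,-1],
)

```text
t: 12.47
tcp_pos: [0.485, -0.2131, 0.1151]
tool_rot: [0.013, 1.0, -0.0, 0.0]
force: [0.3, -0.1, -2.4]
finger_gap: 0.084
gripper_force: 50.0
```

Call:
servo_tool(
  commands=[0,0,0.003,0,0,0,-1,0,0,0,0,0,0,-1,0,0,0,0,0,0,-1],
)

```text
t: 12.72
tcp_pos: [0.485, -0.2133, 0.115]
tool_rot: [0.013, 1.0, -0.0, 0.0]
force: [-2.5, 1.1, 7.7]
finger_gap: 0.081
gripper_force: 51.5
```

Call:
servo_tool(
  commands=[0,0,0.002,0,0,0,-1,0,0,0,0,0,0,-1,0,0,0,0,0,0,-1],
)

```text
t: 12.97
tcp_pos: [0.4851, -0.2134, 0.115]
tool_rot: [0.013, 1.0, -0.001, 0.001]
force: [-3.7, 0.6, 14.4]
finger_gap: 0.081
gripper_force: 52.5
```

The board is on the floor (+14 N). I'll ease the pressure, open slowly, then rise.

Call:
servo_tool(
  commands=[0,0,-0.004,0,0,0,-1,0,0,0,0,0,0,-1,0,0,0,0,0,0,-0.8,0,0,0,0,0,0,-0.7,0,0,0,0,0,0,-0.6,0,0,0,0,0,0,-0.5,0,0,0,0,0,0,-0.4,0,0,0,0,0,0,-0.3,0,0,0,0,0,0,-0.2,0,0,0,0,0,0,-0.1,0,0,0,0,0,0,-0.1,0,0,0,0,0,0,-0.1],
)

```text
t: 13.97
tcp_pos: [0.485, -0.213, 0.1145]
tool_rot: [0.013, 1.0, -0.0, 0.0]
force: [0.2, 0.2, -0.5]
finger_gap: 0.448
gripper_force: 0.0
```

Call:
servo_tool(
  commands=[0,0,-0.01,0,0,0,-0.1,0,0,-0.02,0,0,0,-0.1,0,0,-0.03,0,0,0,-0.1,0,0,-0.04,0,0,0,-0.1,0,0,-0.04,0,0,0,-0.1,0,0,-0.04,0,0,0,-0.1,0,0,-0.04,0,0,0,-0.1,0,0,-0.04,0,0,0,-0.1,0,0,0,0,0,0,-0.1,0,0,0,0,0,0,-0.1],
)

```text
t: 14.8
tcp_pos: [0.4856, -0.2134, 0.2463]
tool_rot: [0.013, 1.0, -0.001, 0.002]
force: [0.5, -0.5, -0.3]
finger_gap: 0.451
gripper_force: 0.0
```

Run:
```python
from station import manip
import cv2,numpy as np
w=manip.snapshot('wrist');c=manip.snapshot('scene')
cv2.imwrite('pics/f1.png',np.hstack([cv2.resize(w['img'],(400,300)),cv2.resize(c['img'][50:260,90:370],(400,300))])[:,:,::-1])
```

```text
(no output)
```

View pics/f1.png

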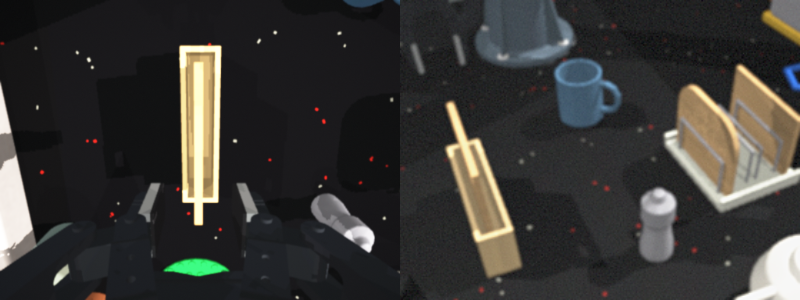

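The board stands upright and centred in the holder, the gripper is clear, and nothing else has moved.

```bash
python3 -c "
from station import manip
print(manip.sign_off())"
```

```text
the job is handed in; nothing more can be done
None
```

The tall board was set down on the holder's floor, released and left standing upright and centred; the other two boards and the grinder look unmoved, and the job is handed in (hand-in returned no verdict). My first grip closed on top of the board's edge, because the fingertips sit about 30 mm behind the reported TCP, and I corrected it before lifting.

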